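# Find, snug and flag the loose paint-pot cap

## Robot

A 6-joint arm with a two-finger parallel gripper is mounted at the origin on the work surface. World frame = base frame: x ahead of the robot, y to its left, z up, the work surface at z = 0. Lengths are in mm, angles in degrees, forces in N, time in s.
With the tool pointing down it reaches from about 300 to 850 mm from the base axis. Payload 4.2 kg.
Tool frame: the origin (TCP) lies on the centre line of the jaws, within the pads' length; the fingertips stand 14 mm ahead of it and the grasp point (between the pads) lies 5 mm behind it; z points along the fingers, y is the direction in which the jaws open and shut (so a half turn about z gives the same grasp; the last joint's range is limited). The gripper opens to 91 mm and grips with 3 to 60 N. Pads are 32 mm wide; open, the fingers measure 118 mm over their backs; the gripper's body (76 mm by 178 mm) begins 60 mm behind the grasp point.
Start: joints at [71.906, 18.312, 89.639, -0, 72.044, -1.146], TCP at [167.618, 550.044, 203.576] pointing down, gripper open.
Joint ranges: [-177.97, 177.97], [-48.28, 115.42], [12.27, 149.76], [-77.06, 257.06], [2.81, 150.46], [-146.56, 146.56]. Speed limits (degrees/s): [147.25, 147.25, 180, 180, 180, 180].

## Interface

Orientations are given as [roll, pitch, yaw] about the fixed x, y, z axes, in that order (R = Rz(yaw) Ry(pitch) Rx(roll)).
In Python, from workcell import env gives the robot as it stands.
- The arm moves only by the tool play_rows, never from a script. Its argument "increments" is a list of rows, each a list of 5 numbers: the shift along the world's x, y, z in mm, then the turn about the world's z in degrees, then the closure, from 0 (fully open) to 1 (shut). In form: [[x, y, z, yaw, fingers], ...]. A call has 1 to 20 rows; each row shifts and turns the commanded pose from where the row before left it; what a row does not reach is not made up. A row lasts 1/8 s, in which the tool goes at most 62.5 mm and 10.7 degrees, less where a joint would pass 70% of its speed; a pose out of reach is approached as far as the arm can. A call is refused whole if a number of a shift passes 62.5 or a number of a turn 10.7, either way. A call with a gripper value outside its range is refused whole. The fingers move at their own pace and stop on an object; "newtons" is the grip in N (left out, the last holds). Time passes only in rows, so rows that do not move let the fingers close. It gives the time, the measured TCP pose, the force and the opening at its end, in the units of the state.
- env.state(): the state, without advancing time (a new reading comes with each control period).
- env.grab_frame(name): name is "scene" or "top"; returns the picture (480x640x3 uint8, red, green, blue); there is no depth.
- env.calibration(name): a dict with "fx", "fy", "cx", "cy" (pixels), "R" (3x3) and "t" (3): a world point X has camera coordinates R X + t. Camera axes: x right, y down, z forward; pixel columns grow to the right and rows downward; lengths in mm; the calibration is good to about 2 mm. A picture is of the moment at which its call begins. calibration takes no time and is no camera call.
- env.job_done(): hands the job in, once; it reports no verdict.
The state is a dict: "time_s": time; "qpos": joint angles; "qvel": joint speeds; "effort": joint torques, N m; "ee_pos": TCP position; "ee_rot": TCP orientation; "force": force on the tool from outside, world axes, zero at the start; "torque": the same for the moment, N m; "gripper_width": finger opening in mm.
Only numpy, scipy, OpenCV 4.12 (cv2) and the standard library are available. Lean on these libraries where they do the work, as an engineer would, in place of code of your own. Each camera call takes 0.05 s, during which the arm holds its last target.

## Task

One of the three paint pots in the caddy has a loose cap that looks like the others: try the caps with a light clockwise twist, without forcing the tight ones, and turn the loose one clockwise until it stops. Then flag that pot: take the red marker block from its holder by its ends, stand it down on the table, let go, take it again by its broad faces, and stand it upright on the yellow patch in the bay in front of the pot, broad face to the pot. Leave the mug, thread spool and bead jar where they are.

Things in the scene. Friction and masses are not known exactly. Their poses are not given: they have to be found in the camera images.
- caddy: Fixed plywood caddy, plate 190 (x) x 285 (y) x 12 mm, origin under its middle. Three white pots (44 mm wide to a height of 36 mm, then a 35 mm neck; bands blue, orange, green) are fixed at x = 45 mm, 85 mm apart along y. Before them (-x) are three bays between four wooden cheeks: 8 mm thick, 40 mm long in x about x = -55 mm, tops 74 mm above the table, at y = -127.5, -42.5, 42.5, 127.5 mm.
- cap1 (a joint): Clockwise turn (rad, seen from above) of the blue pot's screw cap: 0 at the start, stop at 1.1, no turn the other way. A loose cap gives way at about 0.13 N m and stays where left; a tight one holds to 4 N m with under 0.1 rad of play. Any of the three may be the loose one. A 10 to 20 N grip drives the loose cap and slips harmlessly on a tight one or at the stop.
- cap1_grip (a point): Centre of the cap of the blue pot (at y = +85 mm in the caddy's frame), on its vertical turning axis, 64 mm above the table. The cap is round, 38 mm in diameter and 25 mm high (50.5 to 75.5 mm above the table), black with a white radial stripe on top; grip it across any diameter from above.
- bay1 (a point): Middle of the yellow patch (22 x 64 mm) on the floor of the bay in front of the blue pot, 12 mm above the table, 100 mm to -x of that pot's axis; axes as the caddy. The bay is 77 mm wide in y between its cheeks, open to -x, to +x and upward.
- cap2 (a joint): Clockwise turn (rad, seen from above) of the orange pot's screw cap: 0 at the start, stop at 1.1, no turn the other way. A loose cap gives way at about 0.13 N m and stays where left; a tight one holds to 4 N m with under 0.1 rad of play. Any of the three may be the loose one. A 10 to 20 N grip drives the loose cap and slips harmlessly on a tight one or at the stop.
- cap2_grip (a point): Centre of the cap of the orange pot (at y = 0 in the caddy's frame), on its vertical turning axis, 64 mm above the table. The cap is round, 38 mm in diameter and 25 mm high (50.5 to 75.5 mm above the table), black with a white radial stripe on top; grip it across any diameter from above.
- bay2 (a point): Middle of the yellow patch (22 x 64 mm) on the floor of the bay in front of the orange pot, 12 mm above the table, 100 mm to -x of that pot's axis; axes as the caddy. The bay is 77 mm wide in y between its cheeks, open to -x, to +x and upward.
- cap3 (a joint): Clockwise turn (rad, seen from above) of the green pot's screw cap: 0 at the start, stop at 1.1, no turn the other way. A loose cap gives way at about 0.13 N m and stays where left; a tight one holds to 4 N m with under 0.1 rad of play. Any of the three may be the loose one. A 10 to 20 N grip drives the loose cap and slips harmlessly on a tight one or at the stop.
- cap3_grip (a point): Centre of the cap of the green pot (at y = -85 mm in the caddy's frame), on its vertical turning axis, 64 mm above the table. The cap is round, 38 mm in diameter and 25 mm high (50.5 to 75.5 mm above the table), black with a white radial stripe on top; grip it across any diameter from above.
- bay3 (a point): Middle of the yellow patch (22 x 64 mm) on the floor of the bay in front of the green pot, 12 mm above the table, 100 mm to -x of that pot's axis; axes as the caddy. The bay is 77 mm wide in y between its cheeks, open to -x, to +x and upward.
- holder: Fixed wooden holder; origin under its middle. Two blocks, 50 (x) x 44 (y) mm, stand 24 mm apart in x, tops 60 mm above the table, on a 6 mm base (130 x 46 mm). The marker stands between them, its ends sticking out 8 mm towards +y and -y, where fingers can take it; its broad faces are covered.
- marker: Red block with a white band: origin at the centre of its underside, z up, x is normal to its broad faces, y along its length. It starts upright in the holder, standing on its base 6 mm above the table, its axes parallel to the holder's.
- marker_mid (a point): Centre of the red marker block, 25 mm above its underside. The block is 18 mm thick (x), 60 mm long (y), 50 mm high (z), about 60 g (42 to 84).
- mug_mid (a point): Bystander: white mug, 76 mm rim diameter, 75 mm high, loose; point on its axis half-way up.
- spool_mid (a point): Bystander: blue thread spool, 36 mm diameter, 46 mm high, loose, upright; its centre.
- beadjar_mid (a point): Bystander: amber glass bead jar, 56 mm diameter, 60 mm high, loose; its centre.
Things that resemble listed ones, but are neither listed nor needed, are in the scene too. Several things have the shape of the marker; the one meant has the colours described above. Leave any blue look-alike of the holder alone.

How it is judged (in metres and radians):
On the way, in this order (a step that is already met when the one before it is completed fails the run):
1. the loose cap, and no other, has been turned clockwise to its stop (((value of joint cap1 above 1 rad and value of joint each of cap2, cap3 below 0.25 rad) or (value of joint cap2 above 1 rad and value of joint each of cap1, cap3 below 0.25 rad) or (value of joint cap3 above 1 rad and value of joint each of cap1, cap2 below 0.25 rad))), for 0.2 s.
2. the marker block has been put down on the table and let go (height (world z) of marker below 0.003 m and horizontal distance between marker and holder above 0.04 m and angle between marker's own z axis and vertical below 0.1 rad and contact force between the fingers and marker below 0.1 N), for 0.1 s.
At the end, for the whole second after the job is handed in: Loose cap turned at least 1.0 of 1.1 rad, the others under 0.25 rad; the marker stands released and still on the floor of that pot's bay, upright within 0.1 rad, within 12 mm of the patch's middle, square within 0.3 rad; mug, spool and bead jar within 25 mm of their starts (((value of joint cap1 above 1 rad and value of joint each of cap2, cap3 below 0.25 rad and horizontal distance between marker and bay1 below 0.012 m) or (value of joint cap2 above 1 rad and value of joint each of cap1, cap3 below 0.25 rad and horizontal distance between marker and bay2 below 0.012 m) or (value of joint cap3 above 1 rad and value of joint each of cap1, cap2 below 0.25 rad and horizontal distance between marker and bay3 below 0.012 m)) and angle between marker's own z axis and vertical below 0.1 rad and angle between the x axis of marker and the x axis of caddy, either way round below 0.3 rad and z of marker in the frame of caddy below 0.016 m and linear speed of marker below 0.02 m/s); the robot touches nothing.
It fails at once if a tight cap is forced round (two different caps turned by more than 0.25 rad) (value of joint each of cap1, cap2 above 0.25 rad or value of joint each of cap1, cap3 above 0.25 rad or value of joint each of cap2, cap3 above 0.25 rad).
It fails at once if the mug is moved by more than 25 mm (distance of mug_mid from where it was at the start of the episode above 0.025 m).
It fails at once if the thread spool is moved by more than 25 mm (distance of spool_mid from where it was at the start of the episode above 0.025 m).
It fails at once if the bead jar is moved by more than 25 mm (distance of beadjar_mid from where it was at the start of the episode above 0.025 m).
It also fails if it takes over 72 s, if anything falls off the work surface, if the arm or the gripper's body presses on something with over 40 N, if the wrist force passes 120 N, or if a joint passes its speed limit or range.

## Working session

There is one attempt and no reset: what is moved stays moved. The work goes in short steps, Python scripts to look and compute and a tool call to move; the robot and the scene stay as the last step left them, time stands still between calls to the robot, and variables do not carry over. Pictures are saved under pics/ and viewed, and the job is handed in when it is done.

Besides the shell and the picture viewer there is one more tool, called as a command line: name --pt "numbers of a row" for each row, then --argument value for the rest. play_rows: Moves the arm, as the interface text tells. Its arguments: {"type":"object","properties":{"increments":{"type":"array"},"newtons":{"type":"number"}},"required":["increments"]}

```bash
mkdir -p pics; ls; python3 - <<'E'
from workcell import env
import cv2
for n in("scene","top"):
    f=env.grab_frame(n); cv2.imwrite(f"pics/{n}0.png",f[:,:,::-1])
    c=env.calibration(n); print(n,c)
print(env.state())
E
```

```text
pics
scene {'fx': 460.9807907125071, 'fy': 460.9807907125071, 'cx': 321.02497399129584, 'cy': 240.38569429333248, 'R': array([[-0.45845693,  0.88842987,  0.02257451],
       [ 0.52155138,  0.28952989, -0.80259367],
       [-0.71958419, -0.35618086, -0.59609881]]), 't': array([ 262.33037448, -208.84517417, 1495.19608822])}
top {'fx': 479.73064359459534, 'fy': 479.73064359459534, 'cx': 320.9289952672914, 'cy': 236.35840386923098, 'R': array([[ 0.00508023, -0.99998068,  0.00358235],
       [-0.98577436, -0.00560983, -0.16798045],
       [ 0.1679973 , -0.00267801, -0.98578382]]), 't': array([-13.19692609, 516.87267816, 963.20137166])}
{'time_s': 0.1, 'qpos': array([ 7.19059607e+01,  1.83473310e+01,  8.97000204e+01, -1.64810491e-03,
        7.20439789e+01, -1.14374088e+00]), 'qvel': array([ 0.00451384, -0.10747965, -0.18829214,  0.11207196, -0.09976896,
       -0.009483  ]), 'effort': array([ 2.05373190e-04, -4.13340962e+01, -2.32513690e+01,  7.29662832e-02,
        4.21818614e-02, -4.88103569e-05]), 'ee_pos': array([167.47657605, 549.57309925, 202.8067621 ]), 'ee_rot': array([-1.79908657e+02, -2.56310271e-04,  1.63050211e+02]), 'force': array([ 0.14779539, -0.88100102, -0.45959662]), 'torque': array([-0.03023954,  0.00853013,  0.01947366]), 'gripper_width': 91.21141155400615}
```

View pics/scene0.png

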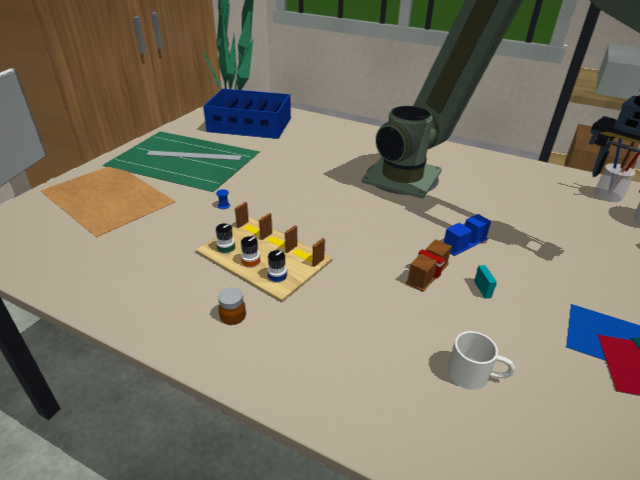

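View pics/top0.png

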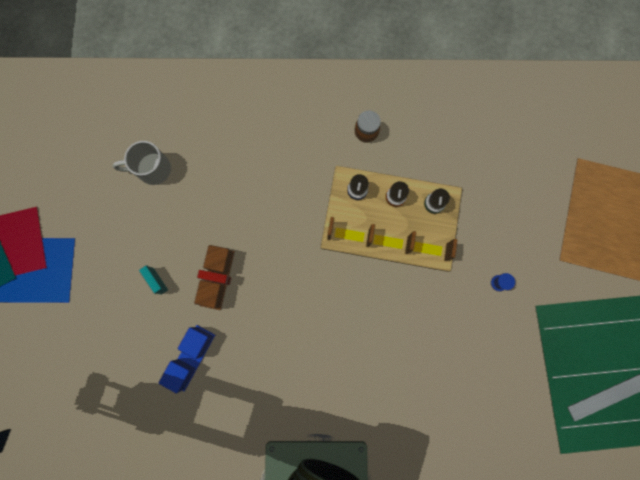

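```bash
python3 - <<'E'
import cv2
f=cv2.imread("pics/top0.png")
cv2.imwrite("pics/c1.png",cv2.resize(f[155:280,310:475],None,fx=4.8,fy=4.8,interpolation=cv2.INTER_CUBIC))
cv2.imwrite("pics/c2.png",cv2.resize(f[235:400,120:260],None,fx=3.6,fy=3.6,interpolation=cv2.INTER_CUBIC))
f=cv2.imread("pics/scene0.png")
cv2.imwrite("pics/c3.png",cv2.resize(f[200:320,390:520],None,fx=5,fy=5,interpolation=cv2.INTER_CUBIC))
cv2.imwrite("pics/c4.png",cv2.resize(f[190:305,190:340],None,fx=5,fy=5,interpolation=cv2.INTER_CUBIC))
E
```

```text
(no output)
```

View pics/c1.png

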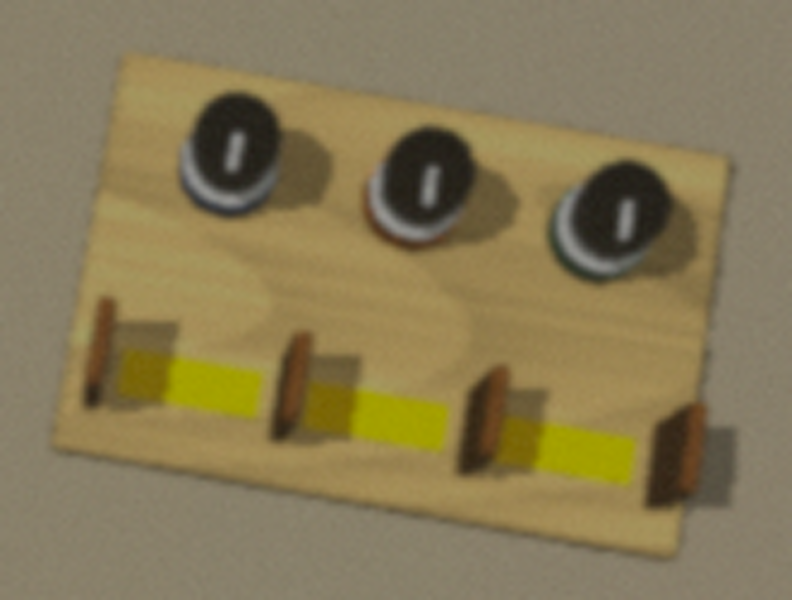

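View pics/c2.png

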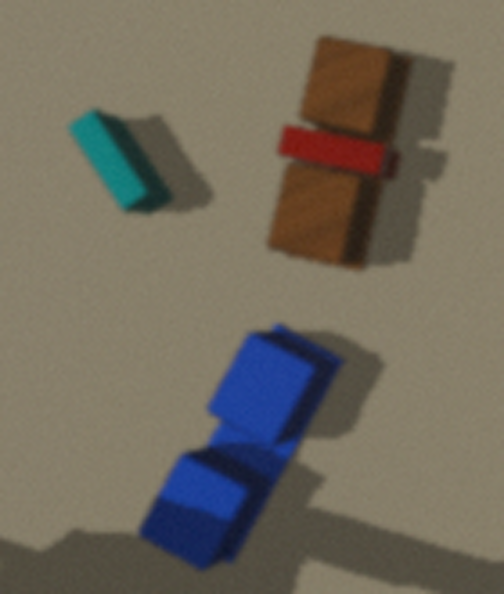

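View pics/c3.png

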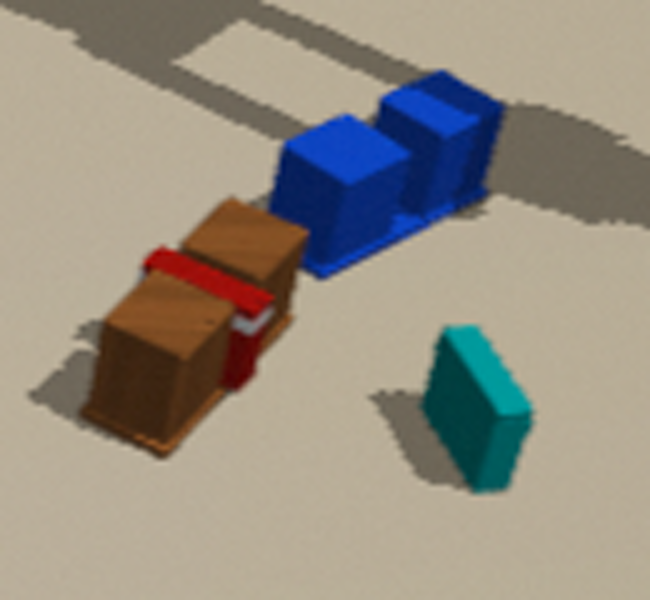

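View pics/c4.png

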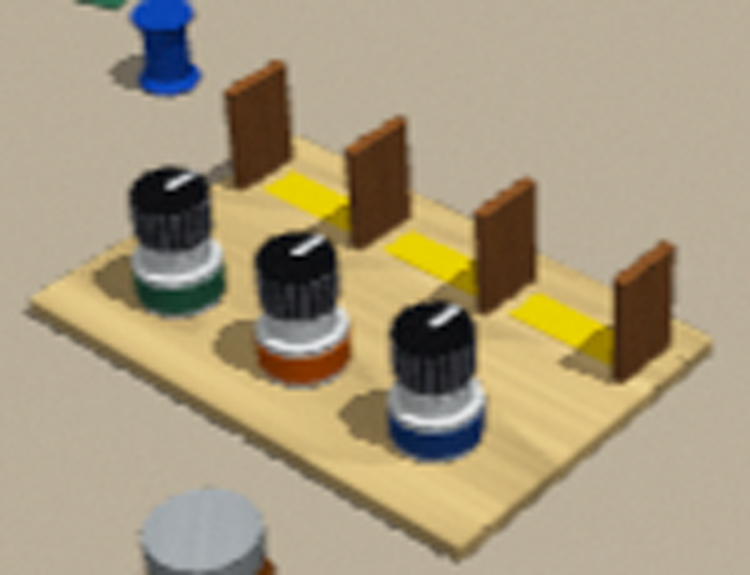

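```bash
cat > h.py <<'E'
import numpy as np
from workcell import env
from scipy.optimize import least_squares
C={n:env.calibration(n) for n in("scene","top")}
def proj(n,X):
    c=C[n];P=np.asarray(X)@c["R"].T+c["t"]
    return np.c_[c["fx"]*P[:,0]/P[:,2]+c["cx"],c["fy"]*P[:,1]/P[:,2]+c["cy"]]
def ray(n,uv,z):
    c=C[n];d=c["R"].T@np.array([(uv[0]-c["cx"])/c["fx"],(uv[1]-c["cy"])/c["fy"],1]);o=-c["R"].T@c["t"]
    return o+d*(z-o[2])/d[2]
def unc(p,s,o): return (np.array(p,float)+.5)/s-.5+np.array(o)
def T(q,X):
    a=np.deg2rad(q[2]);X=np.asarray(X,float);c,s=np.cos(a),np.sin(a)
    return np.c_[q[0]+c*X[:,0]-s*X[:,1],q[1]+s*X[:,0]+c*X[:,1],X[:,2]]
def fit(obs,q0):
    # obs: list (cam, Xlocal, uv)
    def r(q): return np.concatenate([(proj(n,T(q,X))-uv).ravel() for n,X,uv in obs])
    s=least_squares(r,q0,loss="soft_l1"); return s.x,r(s.x).reshape(-1,2)
E
python3 - <<'E'
from h import *
X=[[95,142.5,12],[95,-142.5,12],[-95,-142.5,12],[-95,142.5,12]]
u1=unc([[122,55],[732,155],[676,553],[54,450]],4.8,(310,155))
X2=[[-95,142.5,12],[95,142.5,12],[95,-142.5,12],[-95,-142.5,12]]
u2=unc([[712,343],[458,548],[30,300],[300,135]],5,(190,190))
for o in([("top",X,u1)],[("scene",X2,u2)],[("top",X,u1),("scene",X2,u2)]):
    q,r=fit(o,[550,-150,-10]);print(q.round(2),r.round(1).tolist())
P=T(q,[[45,85,75.5],[45,0,75.5],[45,-85,75.5]])
print(P.round(1),(proj("top",P)-[310,155])*4.8,(proj("scene",P)-190)*5)
H=[[62,22,60],[62,-22,60],[-62,-22,60],[-62,22,60],[9,30,56],[9,-30,56],[-9,-30,56],[-9,30,56]]
v1=unc([[318,37],[391,50],[343,262],[268,247],[285,126],[388,147],[383,176],[279,152]],3.6,(120,235))
H2=[[62,-22,60],[62,22,60],[-62,-22,60],[-62,22,60]]
v2=unc([[105,322],[183,360],[232,198],[308,237]],5,(390,200))
for o in([("top",H,v1)],[("scene",H2,v2)],[("top",H,v1),("scene",H2,v2)]):
    q,r=fit(o,[400,200,-10]);print(q.round(2),r.round(1).tolist())
for n,u,z in(("mug",(143,158),75),("jar",(368,119),60),("spool",(507,282),46),("teal",(151,278),50),("blue1",(196,341),60),("blue2",(176,375),60)):print(n,ray("top",u,z).round(0))
E
```

```text
[ 565.8  -165.43   -9.48] [[-0.2, -0.9], [0.0, -0.5], [1.0, 1.2], [-0.6, 0.2]]
[ 569.77 -160.98  -10.45] [[0.9, -0.5], [-0.1, 0.7], [-0.6, -0.4], [-0.1, -0.2]]
[ 566.61 -164.29   -9.83] [[-0.4, -1.5], [-0.3, -0.5], [0.1, 1.2], [-1.3, -0.6], [0.3, -2.1], [0.2, -0.9], [-1.0, -1.1], [-1.1, -0.9]]
[[ 625.5  -88.2   75.5]
 [ 610.9 -172.    75.5]
 [ 596.4 -255.7   75.5]] [[234.2082178  131.38590155]
 [428.87784585 165.09677555]
 [624.41797121 198.95839327]] [[429.27367461 321.69598706]
 [292.04732303 250.65812283]
 [164.75917233 184.7649597 ]]
[431.15 211.53 -10.79] [[0.2, -0.6], [0.8, -0.1], [0.3, 0.9], [-0.2, 0.8], [-0.0, -0.6], [-0.0, -0.8], [-0.6, -0.2], [-0.4, 0.8]]
[437.14 216.43 -12.11] [[-1.3, -0.2], [0.4, 0.6], [-0.4, 0.0], [1.0, -0.5]]
[431.66 212.43 -11.01] [[-0.1, -0.8], [0.4, -0.3], [-0.3, 0.7], [-0.7, 0.5], [-0.4, -0.9], [-0.4, -1.0], [-1.1, -0.4], [-0.8, 0.5], [-1.8, -1.8], [-0.0, -1.3], [-1.9, -1.7], [-0.4, -2.5]]
mug [675. 362.  75.]
jar [ 771. -111.   60.]
spool [ 423. -395.   46.]
teal [427. 338.  50.]
blue1 [302. 237.  60.]
blue2 [236. 273.  60.]
```

play_rows --pt "32.8 -45.5 0 0 0.35" --pt "32.8 -45.5 0 0 0.35" --pt "32.8 -45.5 0 0 0.35" --pt "32.8 -45.5 0 0 0.35" --pt "32.8 -45.5 0 0 0.35" --pt "32.8 -45.5 0 0 0.35" --pt "32.8 -45.5 0 0 0.35" --pt "32.8 -45.5 0 0 0.35" --pt "32.8 -45.5 0 0 0.35" --pt "32.8 -45.5 0 0 0.35" --pt "32.8 -45.5 0 0 0.35" --pt "32.8 -45.5 0 0 0.35" --pt "32.8 -45.5 -30 0 0.35" --pt "32.8 -45.5 -40 0 0.35" --pt "0 0 0 0 0.35" --pt "0 0 0 0 0.35" --newtons 15

```text
time_s: 2.1
ee_pos: [622.8, -81.6, 137.6]
ee_rot: [180.0, -0.1, 163.0]
force: [-0.6, -0.5, 0.2]
gripper_width: 59.5
```

```bash
python3 - <<'E'
from h import *
import cv2
for n in("scene","top"):
    f=env.grab_frame(n); cv2.imwrite(f"pics/{n}1.png",f[:,:,::-1])
s=env.state();print(s["ee_pos"],s["ee_rot"],s["qvel"].round(2),s["torque"],s["force"])
p=s["ee_pos"];print(proj("top",[p+[0,0,-14]]),proj("scene",[p+[0,0,-14]]))
f=cv2.imread("pics/top1.png")
cv2.imwrite("pics/d1.png",cv2.resize(f[140:270,300:460],None,fx=4.8,fy=4.8,interpolation=cv2.INTER_CUBIC))
f=cv2.imread("pics/scene1.png")
cv2.imwrite("pics/d4.png",cv2.resize(f[170:290,190:340],None,fx=5,fy=5,interpolation=cv2.INTER_CUBIC))
E
```

```text
[623.17069418 -80.87311553 139.05654335] [1.79962502e+02 8.25385278e-02 1.63115751e+02] [ 0.45 -0.65 -0.07 -0.1  -0.18 -0.03] [0.02837099 0.01776626 0.00828444] [ 0.76818931 -0.34568267  0.33677038]
[[357.12519627 176.45167823]] [[278.47721989 236.87921358]]
```

View pics/d1.png

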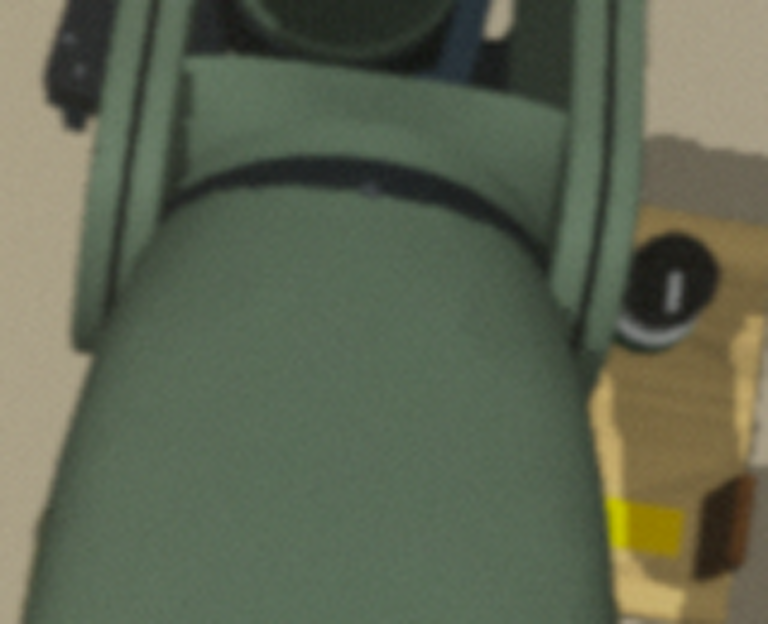

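View pics/d4.png

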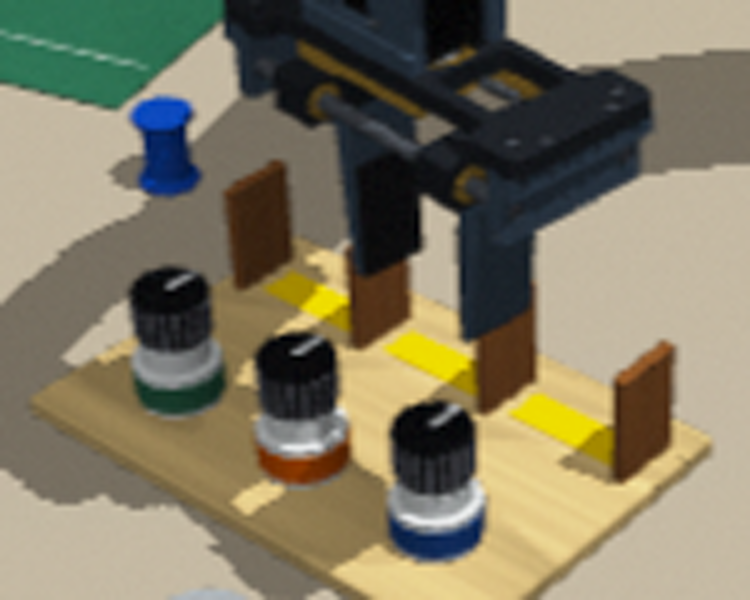

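```bash
python3 - <<'E'
from h import *
import cv2
p=np.array([623,-81.2,138.4]);a=np.deg2rad(163+90)
d=np.array([np.cos(a),np.sin(a),0]);e=np.array([-d[1],d[0],0])
f=cv2.imread("pics/d4.png")
for s in(-1,1):
  Q=[p+s*r*d+w*e+[0,0,-14] for r,w in((29.75,-16),(29.75,16),(43.2,16),(43.2,-16))]
  u=((proj("scene",Q)-[190,170])*5).astype(int);print(u.tolist())
  cv2.polylines(f,[u],True,(0,0,255),1)
cv2.imwrite("pics/d5.png",f)
E
```

```text
[[515, 349], [460, 380], [481, 394], [537, 362]]
[[424, 292], [369, 321], [349, 308], [404, 279]]
```

View pics/d5.png

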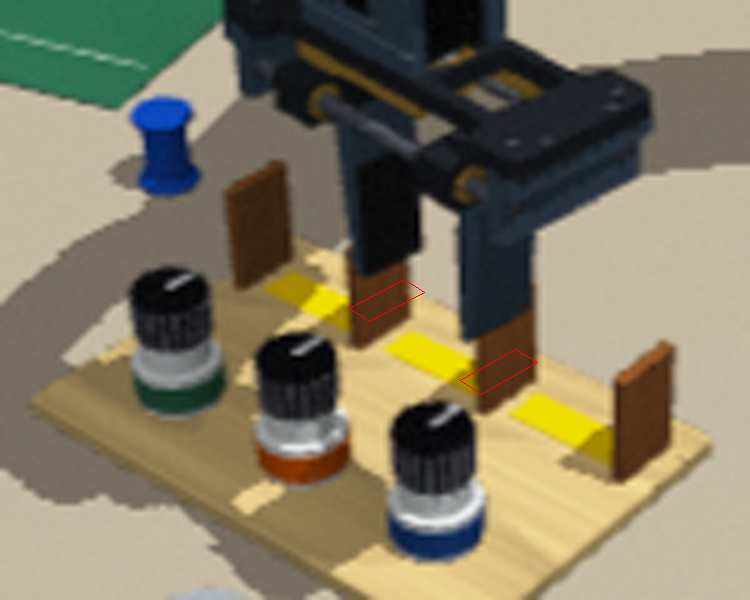

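```bash
python3 - <<'E'
from h import *
import cv2
s=env.state();print(s["ee_pos"],s["qpos"])
f=env.grab_frame("scene"); f=f[:,:,::-1].copy();cv2.imwrite(f"pics/scene2.png",f)
s=env.state();print(s["ee_pos"],s["qpos"])
E
```

```text
[623.17069418 -80.87311553 139.05654335] [-8.45670806e+00  2.55510649e+01  8.79052913e+01  2.72660560e-02
  6.64565033e+01 -8.15833584e+01]
[623.25129445 -80.80202249 139.32838436] [-8.44674820e+00  2.55285444e+01  8.79014805e+01  2.23808175e-02
  6.64506622e+01 -8.15876765e+01]
```

View pics/scene2.png

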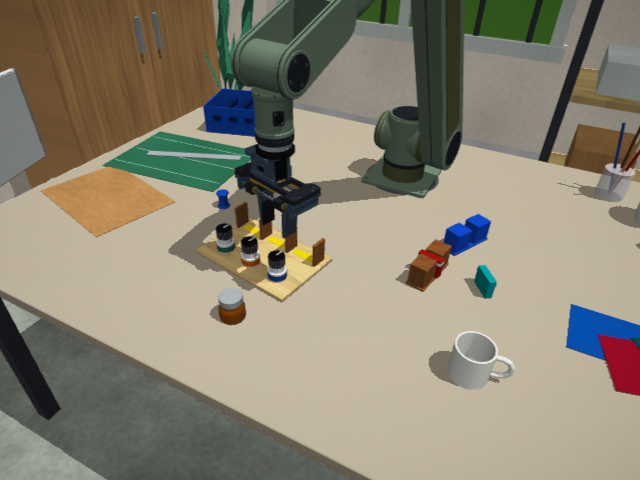

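```bash
python3 - <<'E'
from h import *
import cv2
p=np.array([623.2,-80.9,139]);a=np.deg2rad(163+90)
d=np.array([np.cos(a),np.sin(a),0]);e=np.array([-d[1],d[0],0])
f=cv2.imread("pics/scene2.png");g=cv2.imread("pics/top1.png")
s=4
f=cv2.resize(f[130:280,200:350],None,fx=s,fy=s,interpolation=2);g=cv2.resize(g[120:270,270:470],None,fx=s,fy=s,interpolation=2)
for im,n,o in((f,"scene",[200,130]),(g,"top",[270,120])):
  def dr(Q,col):
    u=((proj(n,Q)-o)*s).astype(int); cv2.polylines(im,[u],True,col,1)
  for off,col in(((0,0,0),(0,0,255)),((0,0,27),(0,255,255))):
    for z in(65,):dr([p+np.array(off)+r*d+w*e+[0,0,z] for r,w in((-89,-38),(-89,38),(89,38),(89,-38))],col)
    for sg in(-1,1):dr([p+np.array(off)+sg*r*d+w*e+[0,0,-14] for r,w in((29.75,-16),(29.75,16),(43.2,16),(43.2,-16))],col)
    dr([p+np.array(off)]*2+[p+np.array(off)+[0,0,160]],col)
cv2.imwrite("pics/e1.png",f);cv2.imwrite("pics/e2.png",g)
print(proj("scene",[[0,0,0]]))
E
```

```text
[[401.90350518 175.99707377]]
```

View pics/e1.png

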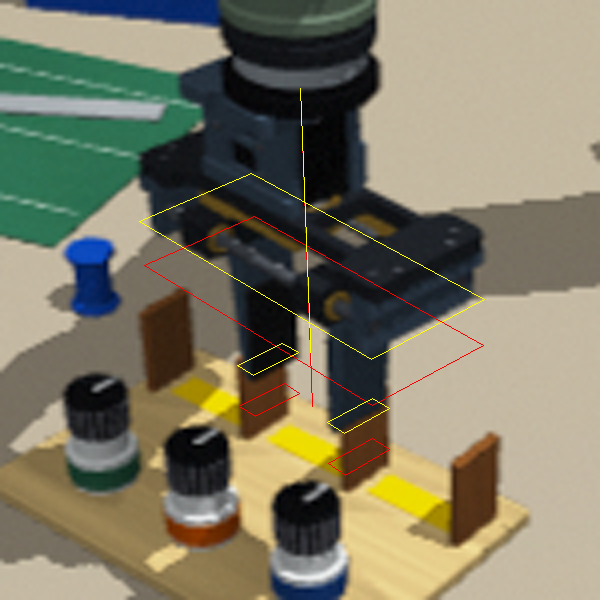

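View pics/e2.png

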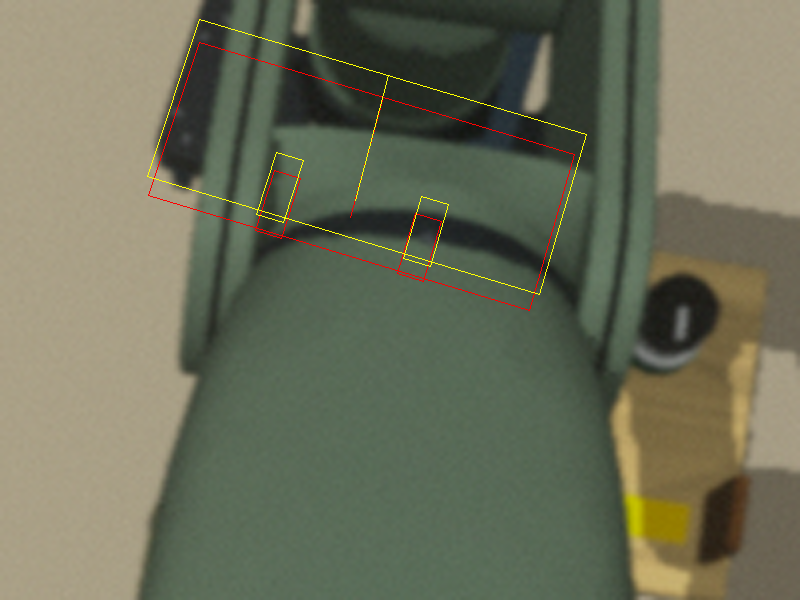

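play_rows --pt "3.5 -6.3 -20 0 0.35" --pt "0 0 -20 0 0.35" --pt "0 0 -14 0 0.35" --pt "0 0 0 0 0.35" --pt "0 0 0 0 0.35"

```text
time_s: 2.88
ee_pos: [627.3, -88.0, 84.8]
ee_rot: [180.0, 0.1, 163.1]
force: [-0.2, 0.4, 0.8]
gripper_width: 59.3
```

```bash
cat > ov.py <<'E'
from h import *
import cv2,sys
def ov(name,o=(200,130),s=4,sz=(150,150),cam="scene",draw=True):
    f=env.grab_frame(cam)[:,:,::-1].copy();st=env.state();cv2.imwrite(f"pics/{name}_raw.png",f)
    p=st["ee_pos"];a=np.deg2rad(st["ee_rot"][2]+90);w2=st["gripper_width"]/2
    d=np.array([np.cos(a),np.sin(a),0]);e=np.array([-d[1],d[0],0])
    im=cv2.resize(f[o[1]:o[1]+sz[1],o[0]:o[0]+sz[0]],None,fx=s,fy=s,interpolation=2)
    if draw:
      for sg in(-1,1):
        u=((proj(cam,[p+sg*r*d+w*e+[0,0,-14] for r,w in((w2,-16),(w2,16),(w2+13.4,16),(w2+13.4,-16))])-o)*s).astype(int)
        cv2.polylines(im,[u],True,(0,0,255),1)
    cv2.imwrite(f"pics/{name}.png",im)
    print("t",round(st["time_s"],2),"p",p.round(1),"rot",st["ee_rot"].round(1),"F",st["force"].round(2),"T",st["torque"].round(3),"w",round(st["gripper_width"],1),"q",st["qpos"].round(1))
E
python3 -c "
from ov import *
ov('f1')"
```

```text
t 2.92 p [627.4 -88.1  84.9] rot [1.800e+02 1.000e-01 1.631e+02] F [ 0.68 -0.1  -0.02] T [-0.015  0.008  0.035] w 59.3 q [ -9.   28.6  91.2   0.   60.1 -82.1]
```

View pics/f1.png

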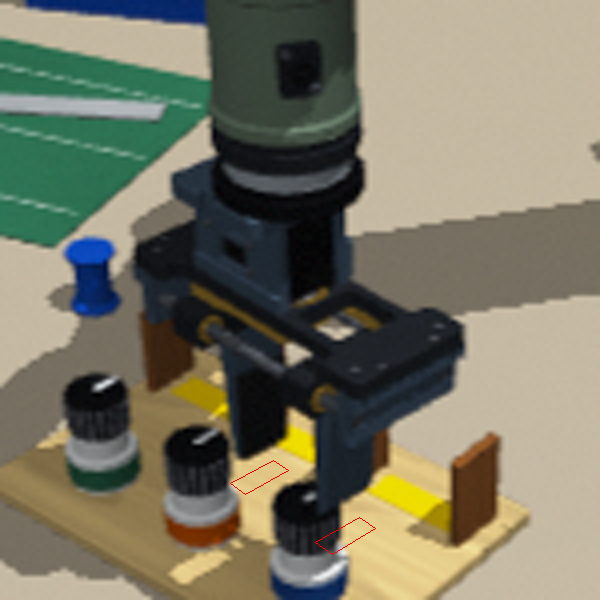

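play_rows --pt "0 0 -10 0 0.35" --pt "0 0 -10 0 0.35" --pt "0 0 -6 0 0.35" --pt "0 0 0 0 0.35"

```text
time_s: 3.42
ee_pos: [626.2, -88.2, 56.8]
ee_rot: [-180.0, -0.1, 163.0]
force: [-0.4, 0.4, 0.1]
gripper_width: 59.4
```

```bash
python3 -c "
from ov import *
ov('f2',o=(225,190),sz=(110,110),s=5)"
```

```text
t 3.48 p [626.6 -88.2  57.4] rot [-180.    -0.   163.1] F [-0.04  0.1   0.44] T [ 0.063 -0.025 -0.009] w 59.5 q [ -9.1  30.1  92.9   0.   57.  -82.1]
```

View pics/f2.png

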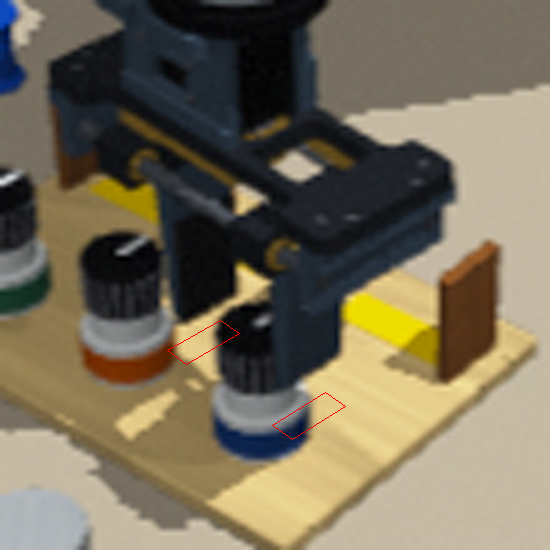

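play_rows --pt "0 0 0 0 0.6" --pt "0 0 0 0 0.6" --pt "0 0 0 0 0.6" --pt "0 0 0 0 0.65" --newtons 5

```text
time_s: 3.98
ee_pos: [627.3, -86.9, 58.2]
ee_rot: [179.9, 0.0, 163.0]
force: [1.1, 4.6, 1.0]
gripper_width: 37.5
```

```bash
python3 -c "
from ov import *
ov('f3',o=(225,190),sz=(110,110),s=5)"
```

```text
t 4.03 p [627.3 -87.   58.2] rot [179.9   0.  163. ] F [ 1.79  4.76 -0.38] T [ 0.93  -0.258  0.012] w 37.8 q [ -9.   30.1  92.9   0.2  57.  -82.1]
```

View pics/f3.png

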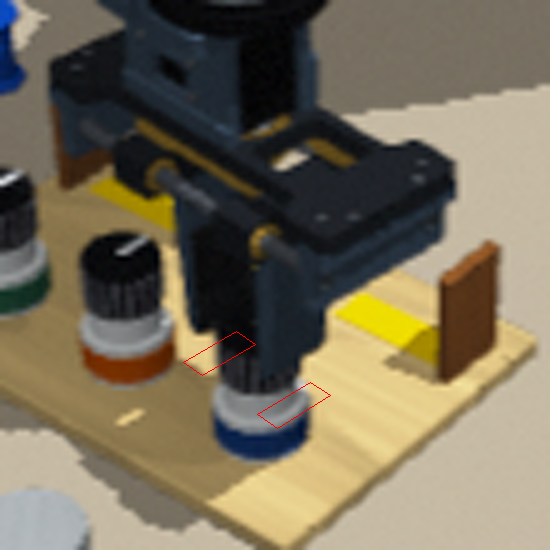

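play_rows --pt "0.4 1.3 0 0 0.7" --pt "0 0 0 0 0.7" --pt "0 0 0 0 0.7" --pt "0 0 0 0 0.7" --newtons 15

```text
time_s: 4.53
ee_pos: [627.3, -86.9, 58.1]
ee_rot: [180.0, 0.0, 163.0]
force: [0.1, 3.1, 3.0]
gripper_width: 37.1
```

```bash
python3 -c "
from ov import *
s=env.state();print(s['ee_pos'],s['ee_rot'],s['force'],s['torque'],s['gripper_width'])"
```

```text
[627.34096602 -86.87030699  58.10404446] [1.79973256e+02 3.40639359e-02 1.63043088e+02] [0.10941031 3.10214737 2.95472571] [ 0.57290843 -0.12869438  0.01044314] 37.13745605122855
```

play_rows --pt "0 0 0 -5 0.7" --pt "0 0 0 -5 0.7" --pt "0 0 0 -5 0.7" --pt "0 0 0 0 0.7"

```text
time_s: 5.03
ee_pos: [626.5, -86.6, 57.8]
ee_rot: [-180.0, -0.1, 148.1]
force: [-1.0, 3.9, 3.0]
gripper_width: 37.1
```

```bash
python3 -c "
from ov import *
ov('f4',o=(225,190),sz=(110,110),s=5)"
```

```text
t 5.08 p [626.5 -86.6  57.8] rot [-1.800e+02 -1.000e-01  1.482e+02] F [-0.55  5.15  2.56] T [0.687 0.281 0.237] w 37.2 q [ -8.9  30.1  92.9   0.   57.1 -67.1]
```

View pics/f4.png

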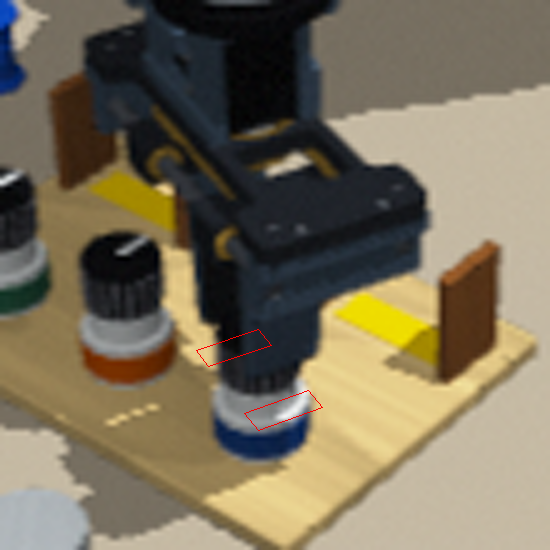

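play_rows --pt "0 0 0 0 0.35" --pt "0 0 0 0 0.35" --pt "0 0 25 0 0.35" --pt "0 0 25 5 0.35" --pt "-7.1 -41.9 0 5 0.35" --pt "-7.1 -41.9 0 5 0.35" --pt "0 0 0 0 0.35" --pt "0 0 0 0 0.35"

```text
time_s: 6.08
ee_pos: [612.8, -170.8, 107.6]
ee_rot: [180.0, -0.0, 163.0]
force: [0.6, 0.5, 0.0]
gripper_width: 59.0
```

```bash
python3 -c "
from ov import *
ov('f5',o=(205,190),sz=(120,110),s=5)"
```

```text
t 6.12 p [ 612.9 -170.3  107.6] rot [180.  -0. 163.] F [-0.   -0.4  -0.07] T [ 0.007 -0.02   0.008] w 59.1 q [-16.6  27.7  89.1   0.   63.2 -89.6]
```

View pics/f5.png

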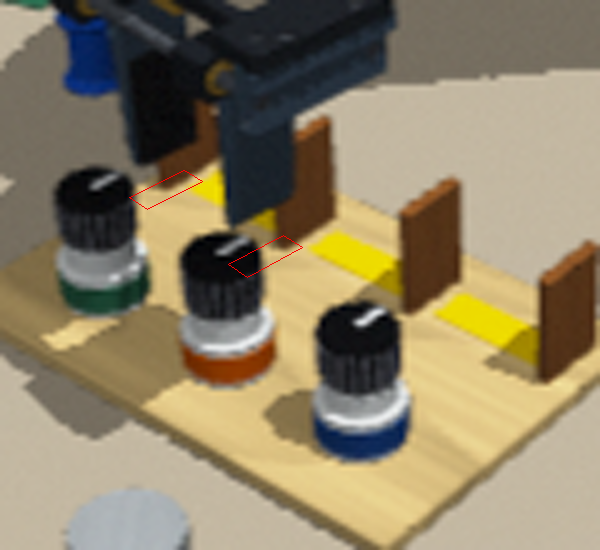

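play_rows --pt "0 0 -25 0 0.35" --pt "0 0 -25 0 0.35" --pt "0 0 0 0 0.6" --pt "0 0 0 0 0.6" --pt "0 0 0 0 0.7" --pt "0 0 0 0 0.7" --pt "0 0 0 -5 0.7" --pt "0 0 0 -5 0.7" --pt "0 0 0 -5 0.7" --pt "0 0 0 0 0.7" --newtons 15

```text
time_s: 7.38
ee_pos: [613.4, -171.2, 58.7]
ee_rot: [-180.0, 0.1, 148.2]
force: [-0.5, -0.3, 2.5]
gripper_width: 37.1
```

```bash
python3 -c "
from ov import *
s=env.state();print(s['ee_pos'],s['ee_rot'],s['force'],s['torque'],s['gripper_width'])"
```

```text
[ 613.35346224 -171.20527268   58.70615576] [-1.79990530e+02  1.03646509e-01  1.48162847e+02] [-0.53481343 -0.29715635  2.48148886] [-0.25311606  0.01454874  0.32804952] 37.070039262006766
```

play_rows --pt "0 0 0 0 0.35" --pt "0 0 0 0 0.35" --pt "0 0 25 0 0.35" --pt "0 0 25 5 0.35" --pt "-7.5 -41.6 0 5 0.35" --pt "-7.5 -41.6 0 5 0.35" --pt "0 0 0 0 0.35" --pt "0 0 0 0 0.35"

```text
time_s: 8.38
ee_pos: [597.7, -253.5, 107.5]
ee_rot: [179.9, -0.0, 163.0]
force: [-0.9, -0.4, -0.0]
gripper_width: 59.5
```

```bash
python3 -c "
from ov import *
ov('f6',o=(205,190),sz=(120,110),s=5)"
```

```text
t 8.43 p [ 597.9 -253.   107.6] rot [180.   -0.  163.1] F [-0.03 -0.61 -0.46] T [-0.004 -0.012 -0.031] w 59.2 q [-24.   28.8  87.1   0.   64.1 -97. ]
```

View pics/f6.png

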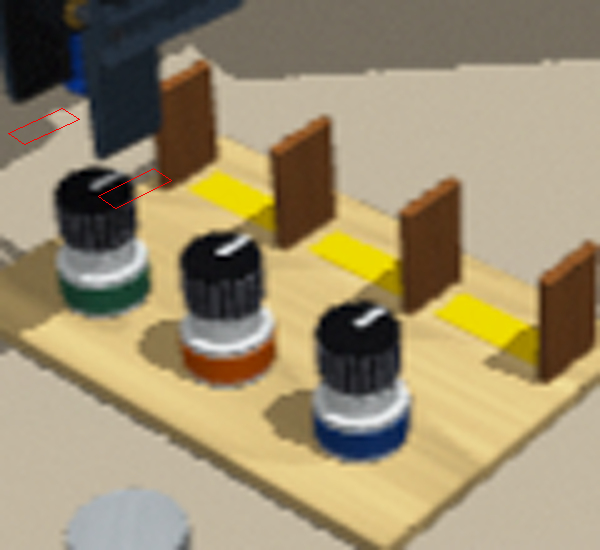

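```bash
python3 - <<'E'
import cv2,numpy as np
a=cv2.imread("pics/scene0.png");b=cv2.imread("pics/f5_raw.png");c=cv2.imread("pics/f6_raw.png")
rows=[]
for (x,y) in((270,242),(242,229)):
    rows.append(np.hstack([cv2.resize(i[y:y+20,x:x+24],None,fx=10,fy=10,interpolation=2) for i in(a,b,c)]))
cv2.imwrite("pics/g.png",np.vstack(rows))
E
```

```text
(no output)
```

View pics/g.png

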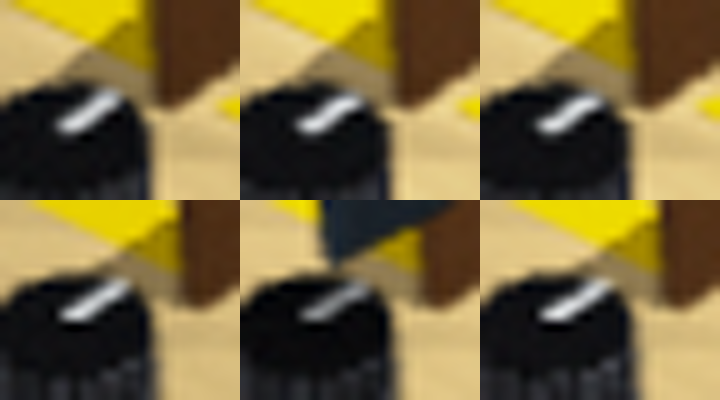

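play_rows --pt "0 -0.6 -25 0 0.35" --pt "0 0 -25 0 0.35" --pt "0 0 0 0 0.6" --pt "0 0 0 0 0.6" --pt "0 0 0 0 0.7" --pt "0 0 0 0 0.7" --pt "0 0 0 -5 0.7" --pt "0 0 0 -5 0.7" --pt "0 0 0 -5 0.7" --pt "0 0 0 0 0.7" --newtons 15

```text
time_s: 9.68
ee_pos: [598.6, -255.0, 59.0]
ee_rot: [180.0, 0.1, 148.1]
force: [-0.7, -1.0, 3.6]
gripper_width: 37.1
```

```bash
python3 -c "
from ov import *
s=env.state();print(s['ee_pos'],s['ee_rot'],s['force'],s['torque'],s['gripper_width'])"
```

```text
[ 598.64402198 -254.95981312   59.04557694] [1.79978594e+02 1.39502645e-01 1.48105514e+02] [-0.6631895  -0.96447778  3.59715956] [-9.88955316e-05 -2.75241120e-02  5.89193424e-03] 37.09207171641956
```

play_rows --pt "0 0 0 -8 0.7" --pt "0 0 0 -8 0.7" --pt "0 0 0 -8 0.7" --pt "0 0 0 -8 0.7" --pt "0 0 0 -8 0.7" --pt "0 0 0 -8 0.7" --pt "0 0 0 -8 0.7" --pt "0 0 0 -8 0.7" --pt "0 0 0 0 0.7"

```text
time_s: 10.8
ee_pos: [597.0, -255.3, 58.1]
ee_rot: [-179.9, 0.1, 84.2]
force: [-3.4, -2.0, 3.1]
gripper_width: 37.1
```

```bash
python3 -c "
from ov import *
s=env.state();print(s['ee_pos'],s['ee_rot'],s['force'],s['torque'],s['gripper_width'])"
```

```text
[ 596.95754296 -255.31587202   58.12122066] [-1.79917751e+02  7.67802741e-02  8.42191696e+01] [-3.44133825 -1.99580063  3.05486751] [-0.65268462  0.69297355 -0.02943199] 37.1112580707776
```

play_rows --pt "0 0 0 0 0.35" --pt "0 0 0 0 0.35" --pt "0 0 25 0 0.2" --pt "0 0 35 0 0" --pt "-16.3 46.9 35 8.4 0" --pt "-16.3 46.9 0 8.4 0" --pt "-16.3 46.9 0 8.4 0" --pt "-16.3 46.9 0 8.4 0" --pt "-16.3 46.9 0 8.4 0"

```text
time_s: 11.92
ee_pos: [516.0, -18.2, 152.8]
ee_rot: [179.9, -0.0, 126.4]
force: [0.9, 0.1, 0.4]
gripper_width: 91.2
```

```bash
python3 -c "
from ov import *
ov('f7',o=(205,190),sz=(120,110),s=5)"
```

```text
t 11.97 p [513.  -13.4 152.7] rot [180.   -0.3 126.7] F [-2.33  2.47 -0.79] T [ 0.136  0.124 -0.011] w 90.9 q [ -3.   15.1 102.    0.3  63.  -39.8]
```

View pics/f7.png

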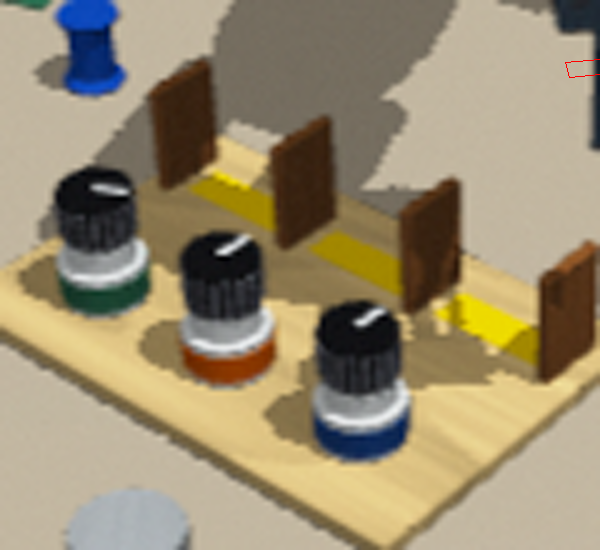

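```bash
python3 - <<'E'
from h import *
def a(p,q,o,s=5):
    P=[ray("scene",unc(x,s,o),75.5) for x in(p,q)];d=P[1]-P[0];return np.degrees(np.arctan2(d[1],d[0])).round(1),np.hypot(d[0],d[1]).round(1)
print("g0",a((168,187),(194,173),(190,190)),"g1",a((92,187),(130,192),(205,190)))
print("o0",a((294,253),(324,238),(190,190)),"o1",a((220,254),(250,238),(205,190)))
print("b0",a((432,325),(460,308),(190,190)),"b1",a((357,325),(385,308),(205,190)))
E
```

```text
g0 (np.float64(166.5), np.float64(16.2)) g1 (np.float64(106.5), np.float64(19.2))
o0 (np.float64(161.6), np.float64(17.5)) o1 (np.float64(163.5), np.float64(18.0))
b0 (np.float64(164.8), np.float64(17.2)) b1 (np.float64(164.8), np.float64(17.2))
```

```bash
python3 - <<'E'
from ov import *
f=env.grab_frame("top")[:,:,::-1].copy();cv2.imwrite("pics/top3.png",f);print(env.state()["ee_pos"])
g=cv2.imread("pics/top0.png")
cv2.imwrite("pics/h.png",np.hstack([cv2.resize(i[180:220,385:460],None,fx=5.3,fy=5.3,interpolation=2) for i in(g,f)]))
c=cv2.imread("pics/scene0.png");d=cv2.imread("pics/f7_raw.png")
cv2.imwrite("pics/h2.png",np.hstack([cv2.resize(i[215:245,210:240],None,fx=12,fy=12,interpolation=2) for i in(c,d)]))
E
```

```text
[514.52664969 -16.1005755  152.81800831]
```

View pics/h.png

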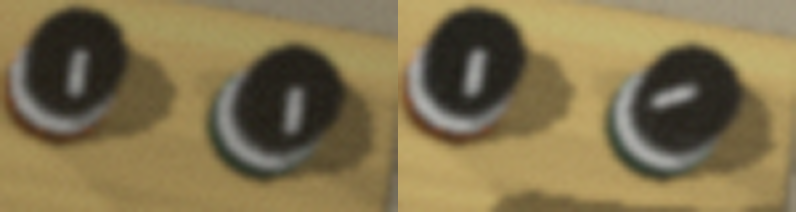

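View pics/h2.png

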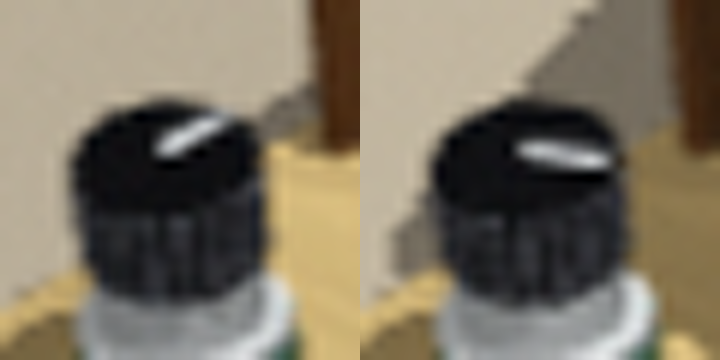

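```bash
python3 - <<'E'
from h import *
import cv2
def ang(n,f,x0,y0,x1,y1,thr):
    g=cv2.imread(f)[y0:y1,x0:x1].min(axis=2).astype(float)
    w=np.clip(g-thr,0,None);ys,xs=np.nonzero(w)
    P=np.array([ray(n,(x+x0,y+y0),75.5)[:2] for x,y in zip(xs,ys)]);W=w[ys,xs]
    C=np.cov(P.T,aweights=W);v,V=np.linalg.eigh(C);d=V[:,1]
    return np.degrees(np.arctan2(d[1],d[0])).round(1)%180,v.round(1)
print(ang("top","pics/top0.png",435,193,447,209,70),ang("top","pics/top3.png",430,192,447,206,70))
print(ang("scene","pics/scene0.png",222,222,231,230,60),ang("scene","pics/f7_raw.png",222,223,232,231,60))
E
```

```text
(np.float64(178.8), array([ 2.9, 27.9])) (np.float64(74.5), array([19.5, 41.8]))
(np.float64(19.80000000000001), array([29.4, 56.4])) (np.float64(15.900000000000006), array([26.6, 53.6]))
```

play_rows --pt "-16 46 0 8.4 0" --pt "-16 46 0 8.4 0" --pt "-16 46 0 8.4 0" --pt "-16 46 0 8.4 0" --pt "-16 46 0 8.4 0" --pt "0 0 0 0 0" --pt "0 0 0 0 0" --pt "0 0 0 0 0"

```text
time_s: 13.02
ee_pos: [437.0, 208.9, 152.8]
ee_rot: [-180.0, 0.0, 167.9]
force: [0.5, 0.0, 0.4]
gripper_width: 91.3
```

```bash
python3 -c "
from ov import *
ov('i1',o=(370,120),sz=(150,180),s=3.3)
ov('i2',o=(120,180),sz=(200,160),s=3.5,cam='top')"
```

```text
t 13.07 p [437.  208.9 152.8] rot [-180.     0.   167.9] F [-0.1   0.21 -0.62] T [0.029 0.071 0.036] w 91.1 q [ 24.2  12.5 105.6  -0.   61.8 -53.7]
t 13.12 p [436.9 208.9 152.8] rot [-180.     0.   167.9] F [ 0.61 -0.14  0.64] T [-0.007 -0.012  0.008] w 91.4 q [ 24.2  12.5 105.6  -0.   61.8 -53.7]
```

View pics/i1.png

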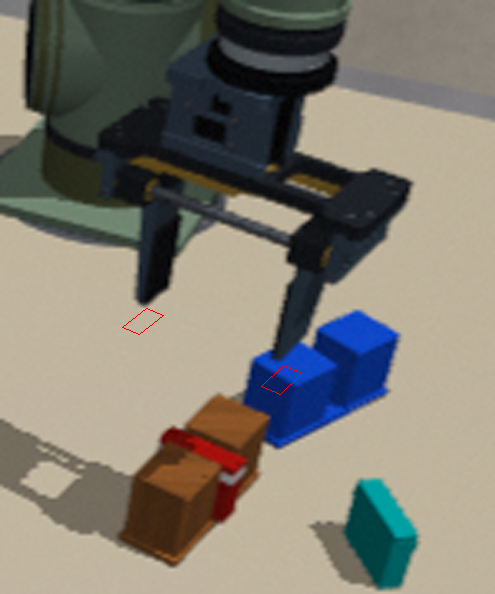

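View pics/i2.png

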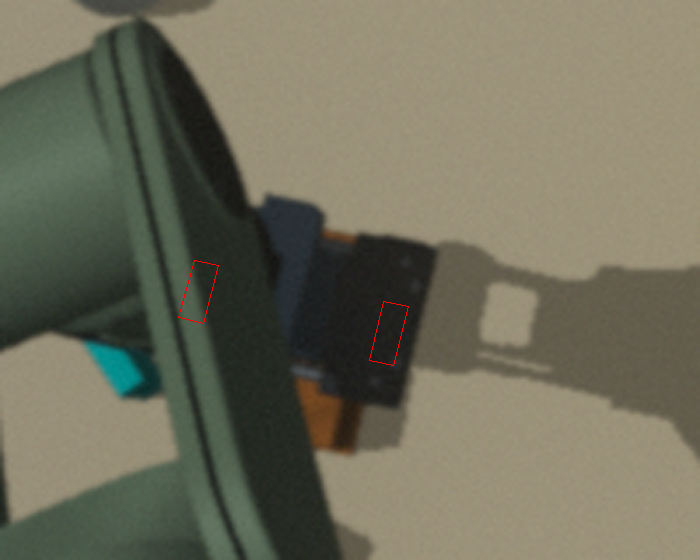

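play_rows --pt "-2.6 5.7 -25 0.8 0" --pt "0 0 -25 0 0" --pt "0 0 -25 0 0" --pt "0 0 0 0 0" --pt "0 0 0 0 0"

```text
time_s: 13.75
ee_pos: [434.6, 215.6, 78.6]
ee_rot: [179.9, 0.1, 168.8]
force: [0.1, -0.1, -0.2]
gripper_width: 91.0
```

```bash
python3 -c "
from ov import *
ov('i3',o=(380,170),sz=(120,130),s=4.5)"
```

```text
t 13.8 p [434.8 215.7  78.9] rot [1.799e+02 1.000e-01 1.688e+02] F [-0.28 -0.13 -0.6 ] T [ 0.026 -0.021  0.001] w 91.0 q [ 25.   17.2 111.5   0.   51.1 -53.8]
```

View pics/i3.png

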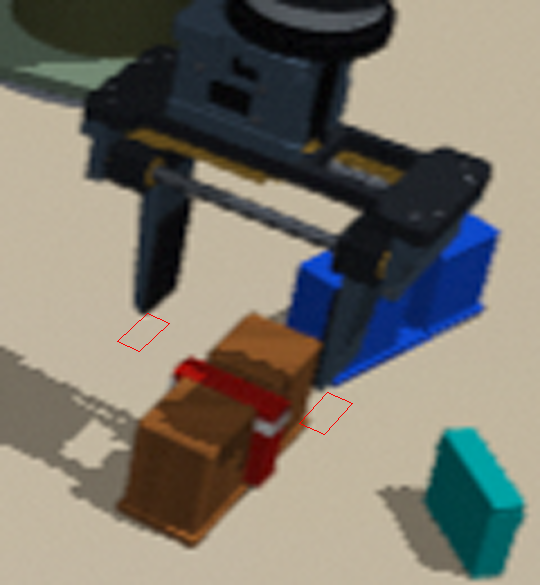

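play_rows --pt "0 -0.5 -20 0 0" --pt "0 0 -20 0 0" --pt "0 0 -13 0 0" --pt "0 0 0 0 0" --pt "0 0 0 0 0"

```text
time_s: 14.42
ee_pos: [434.5, 215.5, 25.5]
ee_rot: [179.9, 0.1, 168.9]
force: [0.8, 0.1, 0.7]
gripper_width: 91.2
```

```bash
python3 -c "
from ov import *
ov('i4',o=(380,170),sz=(120,130),s=4.5)"
```

```text
t 14.47 p [434.5 215.5  25.6] rot [1.799e+02 1.000e-01 1.689e+02] F [0.92 0.95 0.57] T [0.031 0.019 0.015] w 91.3 q [ 25.   21.4 115.1   0.   43.4 -53.8]
```

View pics/i4.png

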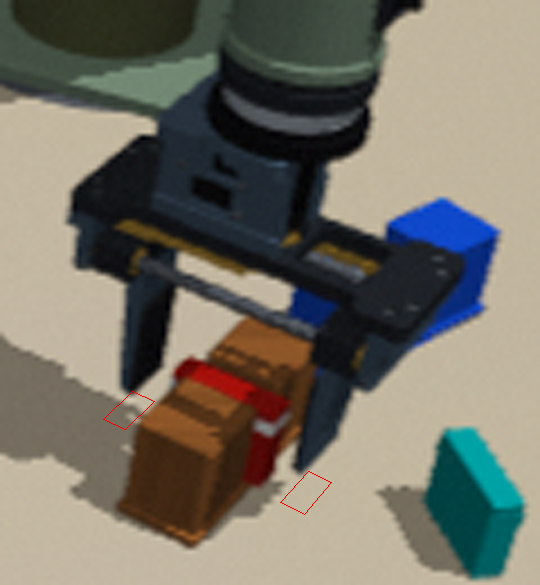

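play_rows --pt "0 0 0 0 0.3" --pt "0 0 0 0 0.4" --pt "0 0 0 0 0.4" --pt "0 0 0 0 0.5" --pt "0 0 0 0 0.5" --newtons 15

```text
time_s: 15.1
ee_pos: [433.8, 215.2, 24.9]
ee_rot: [180.0, 0.0, 168.9]
force: [-0.8, -0.5, 1.0]
gripper_width: 59.7
```

```bash
python3 -c "
from ov import *
ov('i5',o=(380,170),sz=(120,130),s=4.5)"
```

```text
t 15.15 p [433.8 215.2  24.9] rot [180.    0.  168.9] F [-0.61  0.79  0.97] T [-0.005  0.039 -0.034] w 59.9 q [ 25.   21.4 115.2   0.   43.4 -53.8]
```

View pics/i5.png

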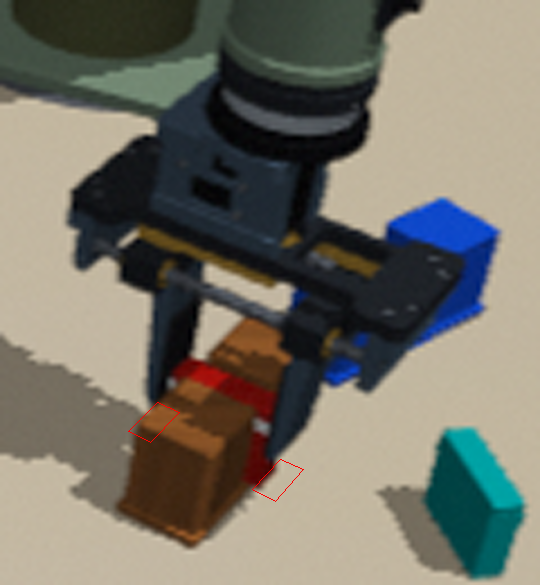

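play_rows --pt "0 0 10 0 0.5" --pt "0 0 20 0 0.5" --pt "0 0 25 0 0.5" --pt "0 0 20 0 0.5" --pt "0 0 0 0 0.5" --pt "1 -25 0 0 0.5" --pt "1 -30 0 0 0.5" --pt "1 -30 0 0 0.5" --pt "1 -30 0 0 0.5" --pt "1 -20 0 0 0.5" --pt "1 -10 0 0 0.5" --pt "0 0 0 0 0.5" --pt "0 0 0 0 0.5"

```text
time_s: 16.77
ee_pos: [439.8, 70.7, 99.6]
ee_rot: [180.0, -0.0, 168.9]
force: [-0.8, -0.4, 0.2]
gripper_width: 59.7
```

```bash
python3 -c "
from ov import *
ov('j1',o=(300,130),sz=(180,150),s=4)"
```

```text
t 16.82 p [439.8  70.8  99.7] rot [180.   -0.  168.9] F [ 1.34  0.25 -0.65] T [-0.    -0.008  0.018] w 60.1 q [  7.6  12.5 114.7   0.   52.8 -71.3]
```

View pics/j1.png

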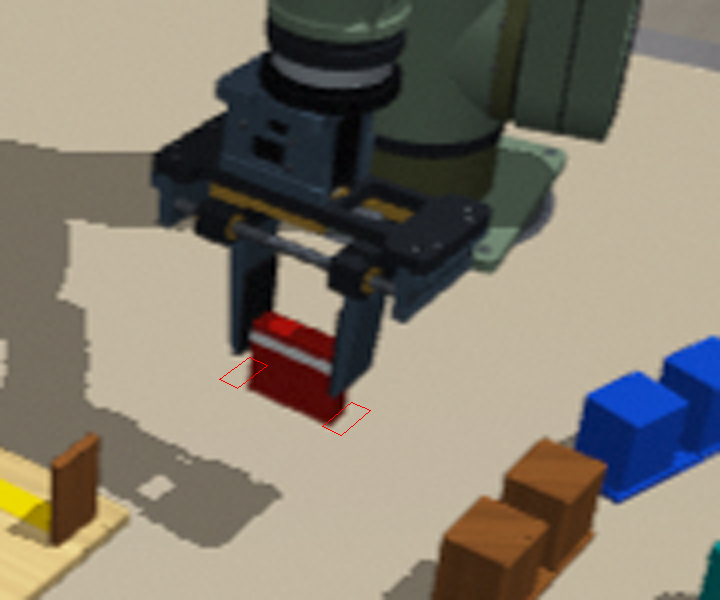

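play_rows --pt "0 0 -25 0 0.5" --pt "0 0 -25 0 0.5" --pt "0 0 -18 0 0.5" --pt "0 0 -8 0 0.5" --pt "0 0 -2 0 0.5" --pt "0 0 0 0 0.5" --pt "0 0 0 0 0.5"

```text
time_s: 17.7
ee_pos: [440.3, 70.3, 22.4]
ee_rot: [180.0, 0.1, 168.9]
force: [0.6, 0.0, -0.9]
gripper_width: 60.0
```

```bash
python3 -c "
from ov import *
ov('j2',o=(320,150),sz=(130,130),s=4.6)"
```

```text
t 17.75 p [440.3  70.2  22.4] rot [1.800e+02 1.000e-01 1.689e+02] F [-0.17 -0.07 -0.65] T [ 0.045  0.016 -0.005] w 60.1 q [  7.6  18.9 120.3   0.   40.8 -71.3]
```

View pics/j2.png

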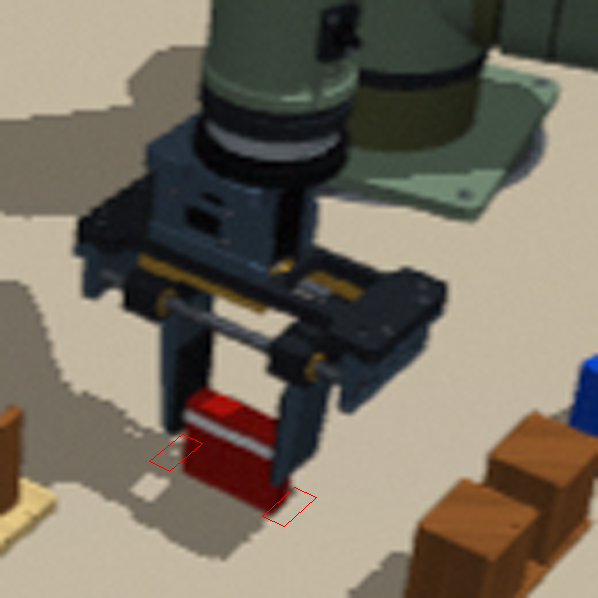

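play_rows --pt "0 0 -1.5 0 0.5" --pt "0 0 -1.5 0 0.5" --pt "0 0 0 0 0.5" --pt "0 0 0 0 0.5"

```text
time_s: 18.25
ee_pos: [440.0, 70.2, 18.9]
ee_rot: [180.0, 0.0, 168.9]
force: [0.3, -0.4, 1.8]
gripper_width: 59.9
```

play_rows --pt "0 0 -0.8 0 0.5" --pt "0 0 0 0 0.5" --pt "0 0 0 0 0.5"

```text
time_s: 18.62
ee_pos: [440.0, 70.1, 18.9]
ee_rot: [180.0, 0.0, 168.9]
force: [-1.1, -0.6, 8.3]
gripper_width: 59.9
```

play_rows --pt "0 0 0 0 0.2" --pt "0 0 0 0 0" --pt "0 0 0 0 0" --pt "0 0 0 0 0" --pt "0 0 25 0 0" --pt "0 0 30 0 0" --pt "0 0 30 0 0" --pt "0 0 30 0 0" --pt "0 0 0 0 0"

```text
time_s: 19.75
ee_pos: [441.4, 70.4, 134.9]
ee_rot: [179.9, 0.3, 168.9]
force: [-0.1, -0.3, -0.6]
gripper_width: 91.2
```

```bash
python3 -c "
from ov import *
ov('k1',o=(320,150),sz=(130,130),s=4.6,draw=False)
p=[[440,70.2,0],[440,70.2,50]];print((proj('scene',p)-[320,150])*4.6)"
```

```text
t 19.8 p [440.1  70.2 133.4] rot [1.800e+02 1.000e-01 1.689e+02] F [ 0.64  0.11 -0.44] T [ 0.031  0.033 -0.031] w 91.1 q [  7.6  10.2 111.9   0.   57.8 -71.3]
[[230.77243666 491.07168232]
 [238.89785912 417.3455564 ]]
```

View pics/k1.png

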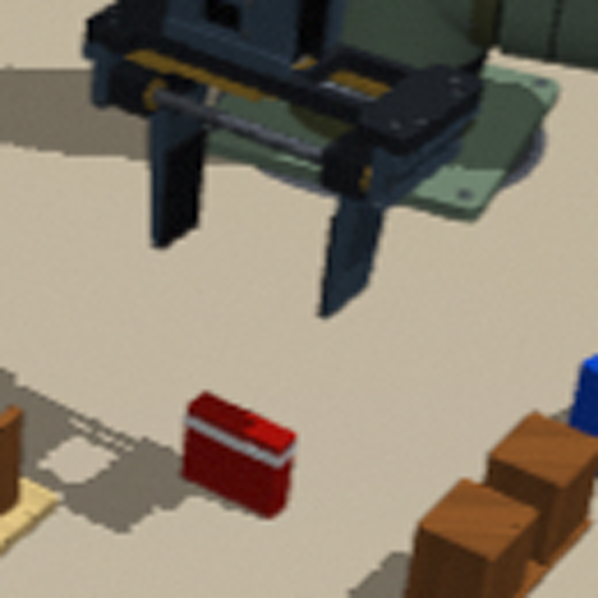

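play_rows --pt "0 0 0 -10 0.35" --pt "0 0 0 -10 0.35" --pt "0 0 0 -10 0.35" --pt "0 0 0 -10 0.35" --pt "0 0 0 -10 0.35" --pt "0 0 0 -10 0.35" --pt "0 0 0 -10 0.35" --pt "0 0 0 -10 0.35" --pt "0 0 0 -10 0.35" --pt "0 0 -25 0 0.35" --pt "0 0 -25 0 0.35" --pt "0 0 0 0 0.35" --pt "0 0 0 0 0.35"

```text
time_s: 21.42
ee_pos: [439.9, 70.2, 83.0]
ee_rot: [-180.0, 0.0, 78.9]
force: [-0.4, -0.5, 0.4]
gripper_width: 59.2
```

```bash
python3 -c "
from ov import *
ov('k2',o=(320,150),sz=(130,130),s=4.6)"
```

```text
t 21.48 p [440.3  70.2  83.4] rot [180.   -0.   78.9] F [-0.56  0.72 -0.21] T [-0.17   0.095  0.059] w 59.4 q [  7.6  13.7 115.9  -0.   50.3  18.7]
```

View pics/k2.png

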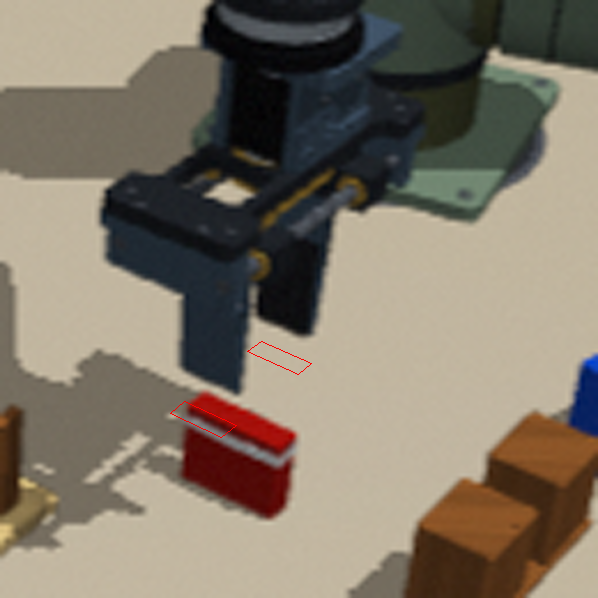

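play_rows --pt "0 0 -20 0 0.35" --pt "0 0 -20 0 0.35" --pt "0 0 -16 0 0.35" --pt "0 0 -7 0 0.35" --pt "0 0 0 0 0.35" --pt "0 0 0 0 0.6" --pt "0 0 0 0 0.75" --pt "0 0 0 0 0.9" --pt "0 0 0 0 0.9" --pt "0 0 0 0 0.9" --newtons 15

```text
time_s: 22.72
ee_pos: [439.8, 70.2, 20.1]
ee_rot: [180.0, -0.0, 78.9]
force: [-0.1, 0.9, 1.8]
gripper_width: 17.9
```

```bash
python3 -c "
from ov import *
ov('k3',o=(320,150),sz=(130,130),s=4.6)"
```

```text
t 22.77 p [439.8  70.2  20.1] rot [180.   -0.   78.9] F [-0.05 -0.48  0.99] T [-0.129  0.123 -0.082] w 18.3 q [  7.6  19.1 120.4  -0.   40.5  18.7]
```

View pics/k3.png

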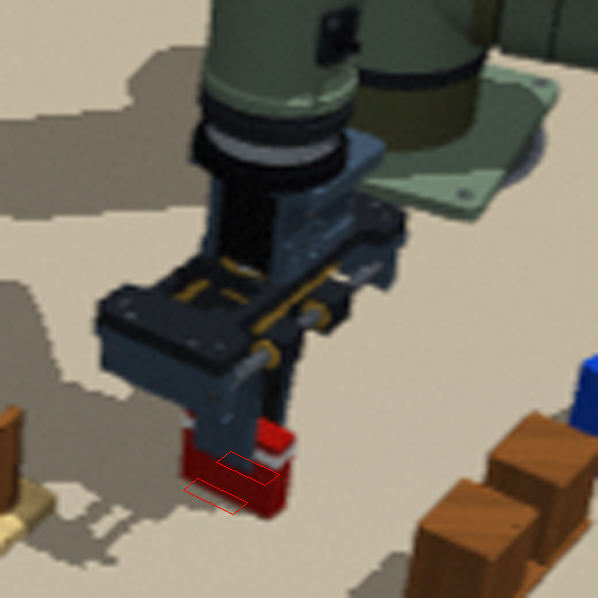

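```bash
python3 - <<'E'
from h import *
print(ray("top",unc((565,451),4.8,(310,155)),12))
print(ray("scene",unc((310,200),5,(190,190)),12))
for q in([567,-162.8,-9.9],[565.8,-165.4,-9.5],[569.8,-161,-10.4]):print(T(q,[[-55,-85,12],[45,-85,64]]).round(1))
E
```

```text
[ 496.93137181 -240.26283387   12.        ]
[ 499.68445791 -243.73771804   12.        ]
[[ 498.2 -237.1   12. ]
 [ 596.7 -254.3   64. ]]
[[ 497.5 -240.2   12. ]
 [ 596.2 -256.7   64. ]]
[[ 500.4 -234.7   12. ]
 [ 598.7 -252.7   64. ]]
```

play_rows --pt "0 0 10 0 0.9" --pt "0 0 25 0 0.9" --pt "0 0 30 0 0.9" --pt "0 0 30 0 0.9" --pt "0 0 0 0 0.9" --pt "4.4 -27.1 0 1.2 0.9" --pt "6 -35 0 0 0.9" --pt "6 -35 0 0 0.9" --pt "6 -35 0 0 0.9" --pt "8 -35 0 0 0.9" --pt "8 -35 0 0 0.9" --pt "8 -35 0 0 0.9" --pt "8 -35 0 0 0.9" --pt "2 -23 0 0 0.9" --pt "2 -12 0 0 0.9" --pt "0 0 0 0 0.9" --pt "0 0 0 0 0.9" --pt "0 0 0 0 0.9"

```text
time_s: 25.02
ee_pos: [498.1, -236.0, 115.1]
ee_rot: [-180.0, -0.0, 80.1]
force: [0.1, -0.5, -1.0]
gripper_width: 18.0
```

```bash
python3 -c "
from ov import *
ov('l1',o=(180,140),sz=(160,150),s=4)"
```

```text
t 25.07 p [ 498.2 -236.2  115.2] rot [180.   -0.   80.1] F [ 0.31 -1.27 -0.79] T [-0.085  0.023 -0.007] w 17.7 q [-26.6  20.3 100.3   0.   59.4 -16.7]
```

View pics/l1.png

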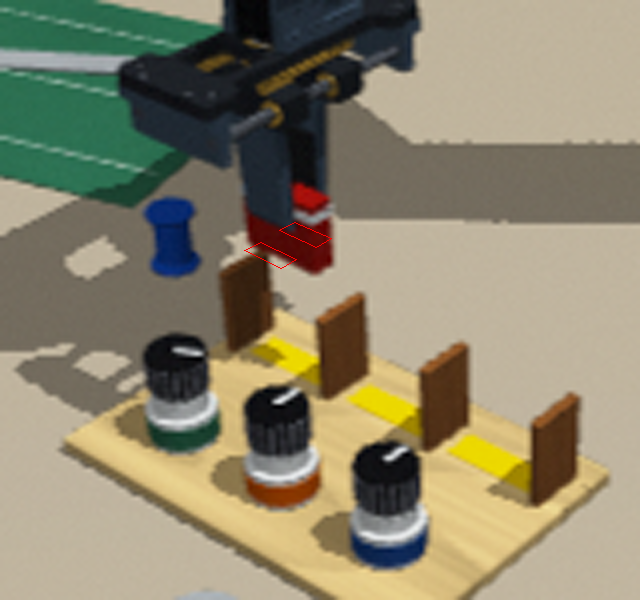

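play_rows --pt "0 -1.5 -15 0 0.9" --pt "0 0 -20 0 0.9" --pt "0 0 -15 0 0.9" --pt "0 0 0 0 0.9" --pt "0 0 0 0 0.9"

```text
time_s: 25.7
ee_pos: [498.6, -238.6, 65.2]
ee_rot: [180.0, 0.0, 80.1]
force: [0.7, 0.3, -0.7]
gripper_width: 17.9
```

```bash
python3 -c "
from ov import *
ov('l2',o=(200,180),sz=(100,100),s=6)"
```

```text
t 25.75 p [ 498.7 -238.7   65.5] rot [179.9   0.   80.1] F [ 0.91 -0.08  0.54] T [-0.148  0.078 -0.019] w 17.8 q [-26.8  23.4 103.7   0.   52.8 -16.8]
```

View pics/l2.png

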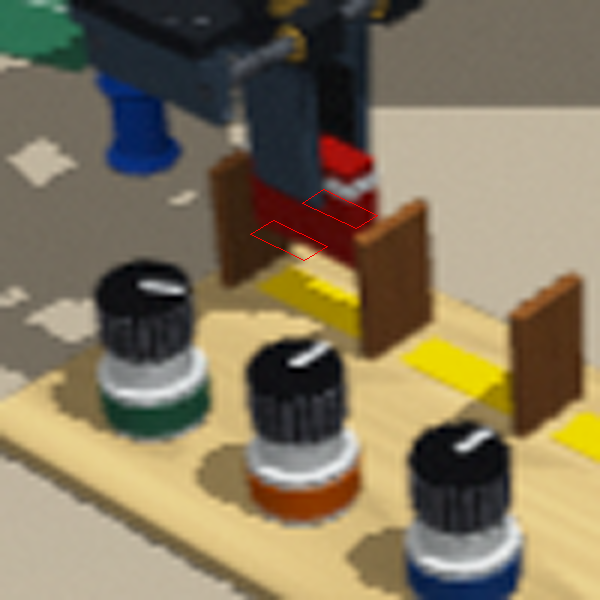

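play_rows --pt "-0.3 0.7 -15 0 0.9" --pt "0 0 -11 0 0.9" --pt "0 0 -4 0 0.9" --pt "0 0 -1.5 0 0.9" --pt "0 0 0 0 0.9" --pt "0 0 0 0 0.9"

```text
time_s: 26.5
ee_pos: [498.2, -237.9, 33.8]
ee_rot: [180.0, 0.0, 80.1]
force: [0.4, 0.3, -0.8]
gripper_width: 17.9
```

play_rows --pt "0 0 -1.2 0 0.9" --pt "0 0 0 0 0.9" --pt "0 0 0 0 0.9"

```text
time_s: 26.88
ee_pos: [497.9, -237.7, 32.3]
ee_rot: [180.0, 0.0, 80.1]
force: [0.1, -0.4, -0.5]
gripper_width: 17.7
```

play_rows --pt "0 0 -0.8 0 0.9" --pt "0 0 0 0 0.9" --pt "0 0 0 0 0.9"

```text
time_s: 27.25
ee_pos: [498.0, -237.8, 32.1]
ee_rot: [180.0, 0.0, 80.1]
force: [-2.0, 0.1, 4.8]
gripper_width: 18.2
```

```bash
python3 -c "
from ov import *
ov('l3',o=(200,180),sz=(100,100),s=6,draw=False)
ov('l4',o=(380,180),sz=(120,100),s=6,cam='top',draw=False)"
```

```text
t 27.3 p [ 498.  -237.8   32.1] rot [180.   0.  80.] F [-1.23  0.47  4.76] T [ 0.023  0.292 -0.02 ] w 17.7 q [-26.7  25.7 105.9   0.   48.4 -16.8]
t 27.35 p [ 498.  -237.8   32.1] rot [180.    0.   80.1] F [-1.88  1.27  5.39] T [ 0.081  0.35  -0.011] w 18.0 q [-26.7  25.7 105.9  -0.   48.4 -16.8]
```

View pics/l3.png

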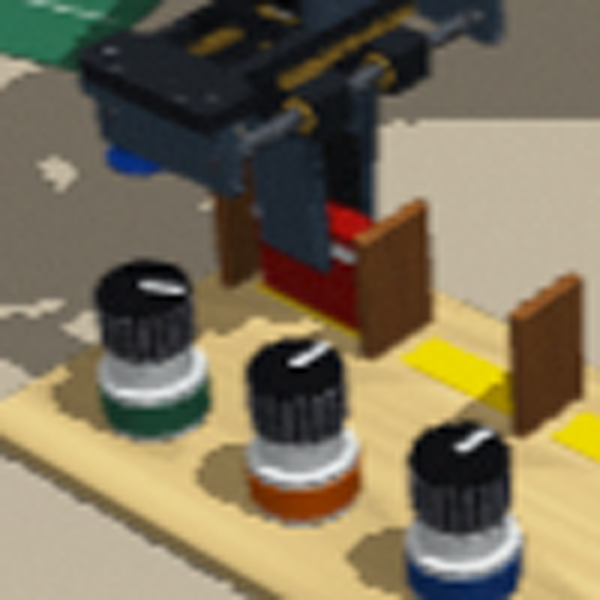

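View pics/l4.png

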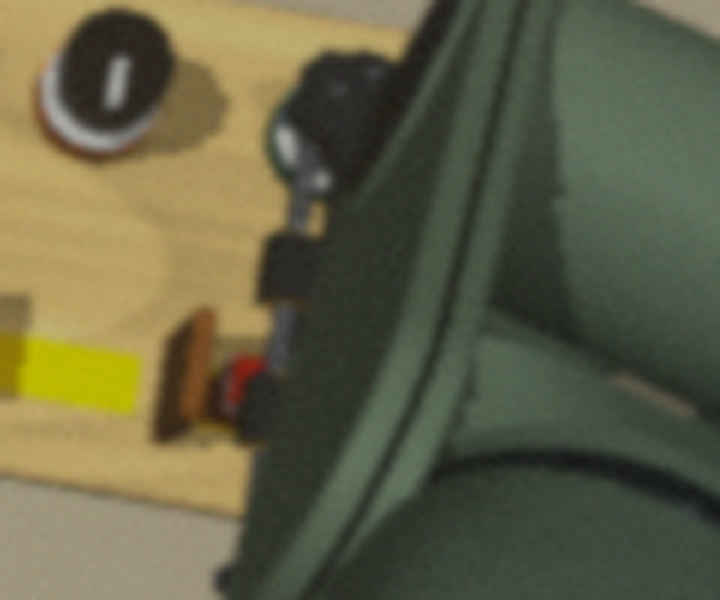

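play_rows --pt "0 0 0 0 0.6" --pt "0 0 0 0 0.5" --pt "0 0 0 0 0.5" --pt "0 0 0 0 0.5" --pt "0 0 15 0 0.5" --pt "0 0 25 0 0.5" --pt "0 0 30 0 0.5" --pt "0 0 30 0 0.5" --pt "-10 40 20 0 0.5" --pt "-10 50 0 0 0.5" --pt "-10 50 0 0 0.5" --pt "-10 50 0 0 0.5" --pt "-10 50 0 0 0.5" --pt "0 50 0 0 0.5" --pt "0 0 0 0 0.5" --pt "0 0 0 0 0.5" --pt "0 0 0 0 0.5"

```text
time_s: 29.48
ee_pos: [448.1, 51.2, 151.8]
ee_rot: [180.0, 0.0, 80.0]
force: [0.1, 0.2, -0.5]
gripper_width: 45.5
```

```bash
python3 -c "
from ov import *
ov('m1',o=(190,180),sz=(150,120),s=5,draw=False)
ov('m2',o=(310,155),sz=(165,125),s=4.8,cam='top',draw=False)"
```

```text
t 29.52 p [448.1  51.2 151.7] rot [180.    0.   79.9] F [-0.62  0.4  -0.64] T [-0.127  0.101 -0.027] w 45.7 q [  5.1   9.7 109.6  -0.   60.7  15.1]
t 29.57 p [448.   51.2 151.6] rot [180.    0.   79.9] F [0.19 0.06 0.23] T [-0.073  0.038 -0.007] w 45.6 q [  5.1   9.7 109.6  -0.   60.7  15.1]
```

View pics/m1.png

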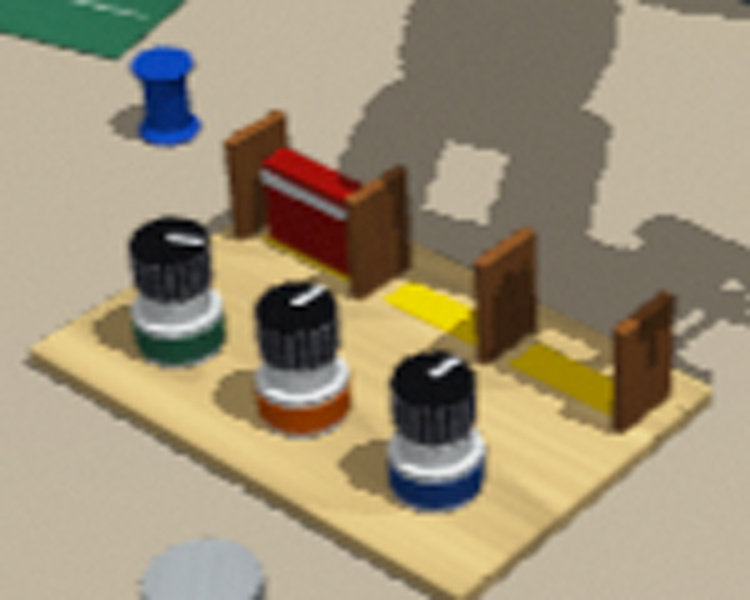

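View pics/m2.png

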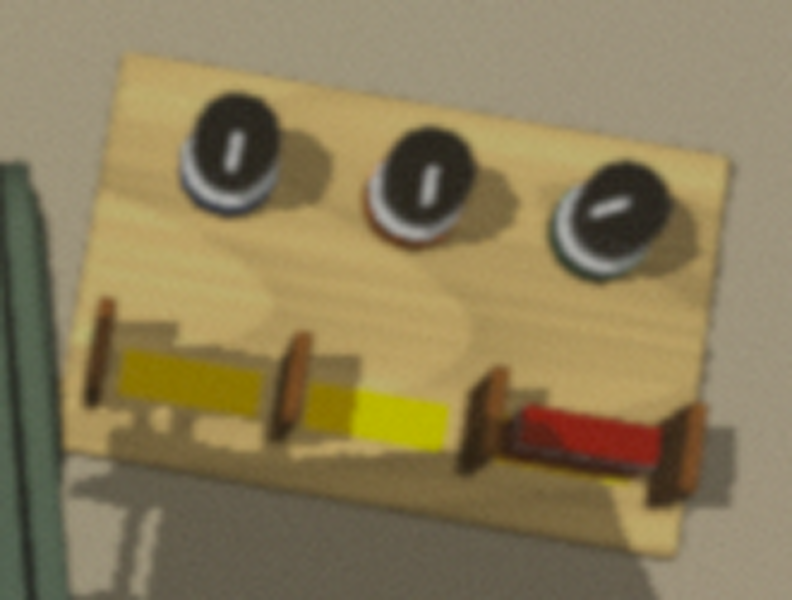

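```bash
python3 - <<'E'
from h import *
import cv2
from scipy.optimize import least_squares as LS
# fit rendered radial stripe: r in [r0,r1], width w, angle, in cap plane z=75.5, blurred
def fitang(cam,f,c0,a0,half=8):
    im=cv2.imread(f).min(axis=2).astype(float)
    u0=proj(cam,[[*c0,75.5]])[0]
    a=np.deg2rad(a0);m=proj(cam,[[c0[0]+9*np.cos(a),c0[1]+9*np.sin(a),75.5]])[0]
    x0,y0=int(m[0])-half,int(m[1])-half
    xs,ys=np.meshgrid(np.arange(x0,x0+2*half+1),np.arange(y0,y0+2*half+1))
    P=np.array([ray(cam,(x,y),75.5)[:2] for x,y in zip(xs.ravel(),ys.ravel())]);g=im[ys.ravel(),xs.ravel()]
    best=None
    def model(p):
        a=p[2];d=P-p[:2];r=d@[np.cos(a),np.sin(a)];t=d@[-np.sin(a),np.cos(a)]
        return p[3]+p[4]*np.exp(-t**2/2/p[5]**2)/(1+np.exp(-(p[6]-abs(r))/1.0))
    # restrict to within 13 mm of the stripe centre
    cc=np.array([c0[0]+9*np.cos(a),c0[1]+9*np.sin(a)]);k=np.hypot(*(P-cc).T)<9.5
    s=LS(lambda p:(model(p)-g)[k],[*cc,a,20,120,2,7],loss="soft_l1",f_scale=10)
    return np.degrees(s.x[2]).round(1),s.x[:2].round(1),s.x[5:].round(1),round(s.cost,0)
caps={"b":(625.5,-88.2),"o":(610.9,-172),"g":(596.4,-255.7)}
for cam,i,f in(("top","top0.png","m2_raw.png"),("scene","scene0.png","m1_raw.png")):
  for k,c in caps.items():
    print(cam,k,fitang(cam,"pics/"+i,c,172),fitang(cam,"pics/"+f,c,110 if k=="g" else 172))
E
```

```text
top b (np.float64(168.1), array([617.6, -87.5]), array([2.5, 9.1]), np.float64(213.0)) (np.float64(167.5), array([617.5, -87.2]), array([2.5, 8.9]), np.float64(236.0))
top o (np.float64(170.7), array([ 602.6, -171.3]), array([2.5, 9. ]), np.float64(375.0)) (np.float64(168.9), array([ 602.9, -171.1]), array([2.6, 8.8]), np.float64(387.0))
top g (np.float64(170.7), array([ 588. , -255.1]), array([2.5, 8.8]), np.float64(320.0)) (np.float64(108.4), array([ 593.7, -248.2]), array([2.4, 8.5]), np.float64(306.0))
scene b (np.float64(171.3), array([617.7, -86. ]), array([2.3, 9.5]), np.float64(1696.0)) (np.float64(167.3), array([617.9, -85.7]), array([2.1, 9.2]), np.float64(2286.0))
scene o (np.float64(170.4), array([ 603.4, -169.8]), array([ 2.3, 10.2]), np.float64(1137.0)) (np.float64(170.0), array([ 603.4, -169.7]), array([ 2.3, 10.4]), np.float64(1443.0))
scene g (np.float64(167.6), array([ 587.7, -253.5]), array([2.4, 9.7]), np.float64(952.0)) (np.float64(101.8), array([ 593.9, -246.9]), array([2.6, 9.5]), np.float64(867.0))
```

```bash
python3 -c "
from workcell import env
print(env.job_done())"
```

```text
the job is handed in; nothing more can be done
None
```

I turned the loose cap, which was the green one, to its stop and stood the red marker upright in the bay in front of that pot. The job was handed in at about 29.6 s of the 72 s allowed; it reports no verdict.

**Caps:** I tried all three with a 15 N grip and a light clockwise twist. The blue and orange caps held: 0.24 and 0.33 N m, stripes unmoved to within about 4°. The green cap gave way. Its stripe fits show about 62° of turn from the top camera and 66° from the scene camera, against a stop at 63° and a required 57°.

**Marker:** I took it from the holder by its ends, stood it on the table, let go, and took it again by its broad faces. I then set it on the green pot's yellow patch and released it. The last pictures show it upright and square on the patch with the arm clear. The arm's position at release was within about 3 mm of my estimates of the patch's middle. My last check of its position came from that and the pictures, not from a separate measurement of the marker.

**Bystanders:** I kept the arm clear of the mug, spool and bead jar. The spool and jar look unmoved in the last pictures. I did not re-measure the three, and the mug is not in those last crops.

**Disagreements:**
- **Cameras:** they differed by 4 to 6 mm on where things were, so I used the middle and corrected it by how the caps gripped.
- **Fingertips:** they looked about 15 to 25 mm higher in the scene picture than the stated tool geometry gives. Contact forces and grip widths (37 to 38, 60 and 18 mm) were as expected, so I relied on those.
- **Green cap torque:** the reading at the stop was near zero instead of a slip torque, so I judged the stop by the stripe.

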